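Two-point check on a bench spring tester

ROBOT

A 6-joint arm with a two-finger parallel gripper is mounted at the origin on the work surface. World frame = base frame: x ahead of the robot, y to its left, z up, the work surface at z = 0. Lengths are in m, angles in degrees, forces in N, time in s.
With the tool pointing down it reaches from about 0.35 to 0.875 m from the base axis. Payload 4.2 kg.
Tool frame: the origin (TCP) lies at the very end of the fingers, on their centre line; the grasp point (between the pads) lies 19 mm behind it (r.grip_point_offset is the distance from the TCP to the grasp point, in m); z points along the fingers, y is the line along which they close (so a half turn about z gives the same grasp; the last joint's range is limited). The gripper opens to 87 mm and grips with 3 to 60 N. Pads are 19 mm wide; open, the fingers measure 117 mm over their backs; the gripper's body (75 mm by 190 mm) begins 51 mm behind the grasp point.
Start: joints at [-51.933, 22.042, 0.453, 0, -68.411, -14.817], TCP at [0.247, -0.574, 0.223] pointing down, gripper open.
Joint ranges: [-179.83, 179.83], [-69.29, 118.12], [-61.27, 80.66], [-181.25, 117.63], [-171.15, -9.14], [-177.46, 177.46]. Speed limits (degrees/s): [159.86, 159.86, 180, 180, 180, 180].

INTERFACE

Orientations are given as a 3x3 rotation matrix whose columns are the frame's x, y, z axes.
In Python, from station import r, cams gives the robot as it stands. The module is installed in compiled form; this text tells all that it offers.
- The arm moves only by the shell command python3 -m handwheel 'ROWS'. ROWS is JSON, a list that holds one entry, the list of rows, each a list of 7 numbers: the turn, a rotation vector about the tool's x, y, z in units of 6 degrees (1.0 is 6 degrees), then the shift along the tool's x, y, z in m, then the finger opening in m, from 0 to 0.087. In form: [[[ax, ay, az, x, y, z, jaw], ...]]. A call has 1 to 12 rows; each row shifts and turns the commanded pose from where the row before left it, along the tool's axes as they then stand; what a row does not reach is not made up. A row lasts 1/10 s, in which the tool goes at most 50 mm and 8.59 degrees, less where a joint would pass 70% of its speed; a pose out of reach is approached as far as the arm can. A call with a gripper value outside its range is refused whole. The fingers move at their own pace and stop on an object; the grip force is fixed at half the most. Time passes only in rows, so rows that do not move let the fingers close. It gives the time, the measured TCP pose, the force, the opening and the grip force at its end, in the units of the state.
- r.sense(): the state, without advancing time (a new reading comes with each control period).
- cams.capture(name): name is "side" or "top" or "wrist"; returns the picture (420x560x3 uint8, red, green, blue); there is no depth.
- cams.get_calibration(name): a dict with "camera_matrix" (3x3 intrinsics, pixels), "rvec" (rotation vector, rad) and "tvec" (3), from world to camera coordinates, as OpenCV has them; the wrist camera has in their place "T_tool_cam" (4x4, takes a point from camera to tool coordinates, whose origin is the TCP and whose axes are the flange's). Camera axes: x right, y down, z forward; pixel columns grow to the right and rows downward; lengths in m; the calibration is good to about 2 mm. A picture is of the moment at which its call begins: read the wrist's pose just before it. get_calibration takes no time and is no camera call.
- r.finish_job(): hands the job in; it is judged then, once.
The state is a dict: "time_s": time; "joints": joint angles; "joint_velocities": joint speeds; "effort": joint torques, N m; "tcp_pos": TCP position; "ee_rot": TCP orientation; "wrist_force": force on the tool from outside, world axes, zero at the start; "moment": the same for the moment, N m; "gripper_width": opening from 0.0 (shut) to 1.0 (fully open); "gripper_force": force on a finger pad.
Only numpy, scipy, OpenCV 4.12 (cv2) and the standard library are available. Lean on these libraries where they do the work, as an engineer would, in place of code of your own. Each camera call takes 0.05 s, during which the arm holds its last target. There are 200 camera calls.

TASK

Do the two-point check on the bench spring tester: take the upright grip of its sprung slide and pull the slide out until its pointer is in line with the first index block (the one nearer the gauge housing), keep it still there for two seconds, then pull on to the second index block and finish holding the slide there with the gripper, pointer in line with that block: do not let go. Do not pull the pointer clear past the second block and do not let the slide snap back; leave the index blocks and the tray, bin and oil bottle where they are.

Things in the scene. Friction and masses are not known exactly. Their poses are not given: they have to be found in the camera images.
- tester: spring tester fixed to the surface. Origin on the surface under the base, z up; the slide pulls out along its -x. Grey painted base plate 380 x 200 x 12 (x -200 to 180). White gauge housing x 50 to 170, 110 wide, with a round dial on top, 97 high (its needle turns with the slide, look only). Guide rail along x at y = 0, top 22; graduated steel scale rail along x at y = 85, 22 wide, top 28
- slide (a joint): how far the sprung slide is pulled out, m: 0 fully in (where it starts and where the spring returns it), grows along the tester's -x, stop at 0.12. Pull needed: about 4 N to start it, rising about 1 N per 10 mm (about 15 N at 110 mm). Moving mass 0.3 to 0.6 kg, slight friction
- grip (a point): centre line of the slide's grip, 85 above the work surface: a dark steel upright plate 14 thick along the tester's x, 64 wide along y, 30 to 110 high. Slide fully in, it is at x = -40, y = 0 of the tester; moves with the slide. Both faces are free above 42 high: below lie a carriage 50 x 50 (top 35) and, on the +x side, the pull rod (top 42). The housing is 83 behind its back face
- pointer (a point): tip of the thin steel pointer that sticks out of the slide's carriage to the tester's +y, 34 above the surface, at the same x as the grip's centre, y = 67 of the tester
- mark_near (a point): middle, at pointer height, of the face towards the pointer of the first index block (nearer the housing): aluminium, 12 along x, 30 along y, top 46 high, a dark screw 12 wide and 7 high on it, clamped on the scale rail. Axes as the tester's; the pointer passes 3 in front of this face
- index_near (a joint): place of the first index block on the scale rail, m: the pointer is in line with its middle when joint slide has the same value (0.025 to 0.05). Stiff: held by 15 N of friction; leave it
- mark_far (a point): the same point on the second index block, equal in shape, farther from the housing
- index_far (a joint): place of the second index block, m, likewise: the slide value to reach (0.075 to 0.11). Leave it
- tray: loose steel parts tray with pins, 130 x 190 x 28 high, beside the tester at its -y side; origin under its centre. Leave it
- bin: loose red plastic bin with pins, 90 x 130 x 45 high, beside the tester at its +y side; origin under its centre. Leave it
- oil: loose white plastic oil bottle with black cap, diameter 44, 110 high, beside the tester at its +y side, farther along its +x than the bin; origin under its centre. Leave it

How it is judged:
By the outcome, as a careful person would: the job done as asked, in the order asked, and still so for the second after the job is handed in, while the arm keeps its last pose, push and grip.
It also fails if it takes over 42 s, if anything falls off the work surface, if the arm or the gripper's body presses on something with over 40 N, if the wrist force passes 120 N, or if a joint passes its speed limit or range.

## Working session

There is one attempt and no reset: what is moved stays moved. The work goes in short steps, Python scripts to look and compute and a shell command to move; the robot and the scene stay as the last step left them, time stands still between calls to the robot, and variables do not carry over. Pictures are saved under pics/ and viewed, at most 10 in all, crops included, and the job is handed in when it is done.

```bash
mkdir -p pics; python3 - <<'E'
from station import r,cams
import cv2,numpy as np
for n in("top","side"):
    cv2.imwrite(f"pics/{n}0.png",cams.capture(n)[:,:,::-1])
    c=cams.get_calibration(n);R=cv2.Rodrigues(np.array(c["rvec"],float))[0]
    print(n,np.round(c["camera_matrix"],1).tolist(),(-R.T@np.array(c["tvec"]).ravel()).round(3),R.round(2).tolist())
print(np.round(cams.get_calibration("wrist")["T_tool_cam"],3).tolist())
s=r.sense();print(s["time_s"],np.round(s["ee_rot"],3).tolist(),s["wrist_force"])
E
```

```text
top [[382.5, 0.0, 276.2], [0.0, 382.5, 206.5], [0.0, 0.0, 1.0]] [0.493 0.047 0.8  ] [[0.03, -1.0, 0.01], [-0.99, -0.03, -0.13], [0.13, -0.01, -0.99]]
side [[390.2, 0.0, 277.4], [0.0, 390.2, 214.2], [0.0, 0.0, 1.0]] [0.235 0.456 0.566] [[-0.77, -0.64, 0.0], [-0.43, 0.51, -0.75], [0.48, -0.57, -0.67]]
[[0.001, -0.965, -0.262, 0.072], [1.0, 0.0, 0.0, 0.0], [-0.0, -0.262, 0.965, -0.163], [0.0, 0.0, 0.0, 1.0]]
0.1 [[-0.919, -0.395, -0.001], [-0.395, 0.919, 0.002], [0.0, 0.002, -1.0]] [ 0.81665318 -0.11763831 -0.04445762]
```

View pics/top0.png

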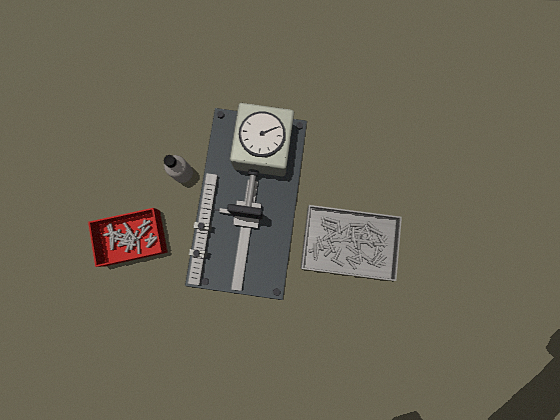

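View pics/side0.png

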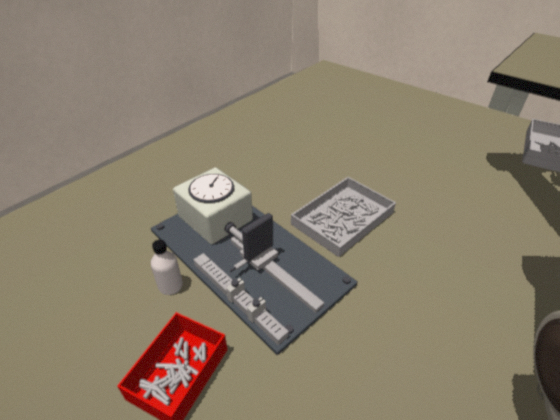

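The top view shows the tester with its housing at (262,140), the grip at (246,210), and the index block screws at about (201,226) and (195,254). The tester's +x points up in the image, so the pull is towards the robot. In the side view the grip is at (257,240) and the block screws are at (235,283) and (256,303). Next I'll zoom in on both.

```bash
python3 - <<'E'
import cv2
a=cv2.imread("pics/top0.png")[95:305,175:315]; a=cv2.resize(a,None,fx=2.8,fy=2.8,interpolation=cv2.INTER_CUBIC)
b=cv2.imread("pics/side0.png")[210:350,185:325]; b=cv2.resize(b,None,fx=4.2,fy=4.2,interpolation=cv2.INTER_CUBIC)
cv2.imwrite("pics/topc.png",a);cv2.imwrite("pics/sidec.png",b)
E
```

```text
(no output)
```

View pics/topc.png

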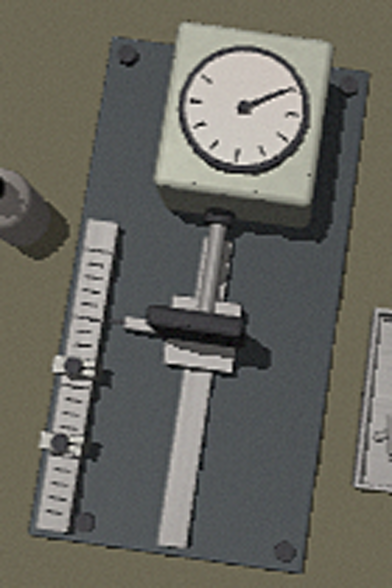

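View pics/sidec.png

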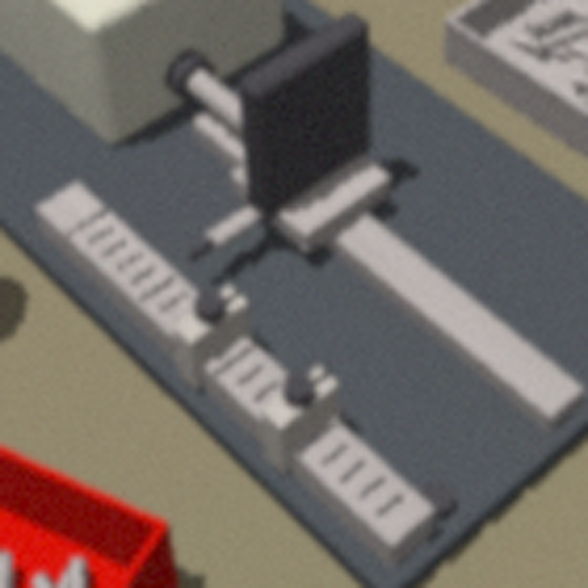

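The crops give these pixels. Top crop: plate corners at (113,38), (370,72), (301,571) and (30,534); grip top centred at (197,316); pointer tip at (124,322); screws at (72,366) and (60,441). Side crop: grip front-top corners at (248,98) and (368,22); screws at (210,296) and (299,378); pointer tip at (203,248).

```bash
cat > h.py <<'E'
from station import r,cams
import cv2,numpy as np
from scipy.optimize import least_squares
def P(n):
    c=cams.get_calibration(n);R=cv2.Rodrigues(np.array(c["rvec"],float))[0]
    return np.array(c["camera_matrix"])@np.c_[R,np.array(c["tvec"],float).ravel()]
def PW():
    c=cams.get_calibration("wrist");s=r.sense();T=np.eye(4);T[:3,:3]=s["ee_rot"];T[:3,3]=s["tcp_pos"]
    return np.array(c["camera_matrix"])@np.linalg.inv(T@np.array(c["T_tool_cam"]))[:3]
def proj(M,X): q=M@np.append(X,1);return q[:2]/q[2]
def tri(Ma,a,Mb,b):
    X=cv2.triangulatePoints(Ma,Mb,np.array(a,float).reshape(2,1),np.array(b,float).reshape(2,1))[:,0];return X[:3]/X[3]
def tw(p,X): c,s=np.cos(p[2]),np.sin(p[2]);return np.array([p[0]+c*X[0]-s*X[1],p[1]+s*X[0]+c*X[1],X[2]])
E
python3 - <<'E'
from h import *
t=lambda u,v:np.array([175+u/2.8,95+v/2.8])-.3
s=lambda u,v:np.array([185+u/4.2,210+v/4.2])-.3
A,B=P("top"),P("side")
for n,a,b in(("near",t(72,364),s(210,293)),("far",t(60,439),s(299,375)),("ptip",t(124,322),s(200,248)),("grip+y",t(150,312),s(245,92)),("grip-y",t(245,320),s(362,20))):
    print(n,tri(A,a,B,b).round(4))
def obs(p):
    k,f=p[3:]
    return [(A,t(113,38),(.18,.1,.012)),(A,t(370,72),(.18,-.1,.012)),(A,t(301,571),(-.2,-.1,.012)),(A,t(30,534),(-.2,.1,.012)),
    (A,t(150,312),(-.04,.032,.11)),(A,t(245,320),(-.04,-.032,.11)),(B,s(248,98),(-.047,.032,.11)),(B,s(368,22),(-.047,-.032,.11)),
    (A,t(124,322),(-.04,.067,.034)),(B,s(200,248),(-.04,.067,.034)),
    (A,t(72,364),(-.04-k,.085,.053)),(B,s(210,293),(-.04-k,.085,.053)),(A,t(60,439),(-.04-f,.085,.053)),(B,s(299,375),(-.04-f,.085,.053))]
F=lambda p:np.concatenate([proj(M,tw(p,X))-u for M,u,X in obs(p)])
o=least_squares(F,[.5,.05,0,.04,.09],loss="soft_l1")
print(o.x.round(4),np.degrees(o.x[2]));print(F(o.x).reshape(-1,2).round(1).tolist())
print("grip",tw(o.x,(-.04,0,.085)))
E
```

```text
near [0.5506 0.1879 0.0569]
far [0.4985 0.1936 0.0555]
ptip [0.5857 0.1583 0.0301]
grip+y [0.5827 0.1301 0.1037]
grip-y [0.5776 0.0666 0.1025]
[ 0.6181  0.096  -0.1024  0.0358  0.0885] -5.864417379639326
[[0.5, -1.0], [1.2, -1.3], [3.6, 0.3], [2.1, 0.6], [-1.6, -0.1], [-0.6, 1.6], [1.7, -1.1], [0.9, -0.8], [-5.1, -0.9], [-2.2, 1.7], [0.2, -0.3], [-0.4, 1.4], [0.3, -0.1], [-0.4, 0.8]]
grip [0.57832791 0.10010953 0.085     ]
```

```bash
R='[0,0,0,-0.0288,0.0311,0,0.087]'; python3 -m handwheel '[[[0,0,0,-0.0288,0.0311,0,0.087],[0,0,0,-0.0288,0.0311,0,0.087],[0,0,0,-0.0288,0.0311,0,0.087],[0,0,0,-0.0288,0.0311,0,0.087],[0,0,0,-0.0288,0.0311,0,0.087],[0,0,0,-0.0288,0.0311,0,0.087],[0,0,0,-0.0288,0.0311,0,0.087],[0,0,0,-0.0288,0.0311,0,0.087],[0,0,0,-0.0288,0.0311,0,0.087],[0,0,0,-0.0288,0.0311,0,0.087]]]'; python3 -m handwheel '[[[0,0,0,-0.0288,0.0311,0,0.087],[0,0,0,-0.0288,0.0311,0,0.087],[0,0,0,-0.0288,0.0311,0,0.087],[0,0,0,-0.0288,0.0311,0,0.087],[0,0,0,-0.0288,0.0311,0,0.087],[0,0,0,-0.0288,0.0311,0,0.087],[0,0,0,-0.0288,0.0311,0,0.087],[0,0,0,-0.0288,0.0311,0,0.087],[0,0,0,-0.0288,0.0311,0,0.087],[0,0,0,-0.0288,0.0311,0,0.087]]]'; python3 -m handwheel '[[[0,0,-1.12,0,0,0,0.087],[0,0,-1.12,0,0,0,0.087],[0,0,-1.12,0,0,0,0.087],[0,0,-1.12,0,0,0,0.087],[0,0,-1.12,0,0,0,0.087],[0,0,-1.12,0,0,0,0.087],[0,0,-1.12,0,0,0,0.087],[0,0,-1.12,0,0,0,0.087],[0,0,-1.17,0,0,0,0.087],[0,0,0,0,0,0,0.087],[0,0,0,0,0,0,0.087]]]'
python3 - <<'E'
from h import *
M=PW();np.save("M1.npy",M);im=cams.capture("wrist");cv2.imwrite("pics/w1.png",im[:,:,::-1])
cv2.imwrite("pics/w1b.png",cv2.resize(im[:,:,::-1],None,fx=1.42,fy=1.42,interpolation=cv2.INTER_CUBIC))
s=r.sense();print(s["time_s"],np.round(s["tcp_pos"],4),np.round(s["ee_rot"],3).tolist(),np.round(s["joints"],1))
E
```

```text
time_s: 1.1
tcp_pos: [0.3885, -0.1731, 0.2224]
ee_rot: [[-0.919, -0.395, -0.0], [-0.395, 0.919, 0.0], [-0.0, 0.0, -1.0]]
wrist_force: [0.5, -0.3, 0.1]
gripper_width: 1.001
gripper_force: 0.0
time_s: 2.1
tcp_pos: [0.5305, 0.2263, 0.2221]
ee_rot: [[-0.919, -0.395, -0.001], [-0.395, 0.919, -0.0], [0.001, -0.0, -1.0]]
wrist_force: [0.7, 0.6, 0.1]
gripper_width: 1.003
gripper_force: 0.0
time_s: 3.2
tcp_pos: [0.5302, 0.2246, 0.2222]
ee_rot: [[-0.107, -0.994, -0.001], [-0.994, 0.107, -0.0], [0.0, 0.001, -1.0]]
wrist_force: [-0.0, -0.0, 0.3]
gripper_width: 1.001
gripper_force: 0.0
3.25 [0.5303 0.2246 0.2223] [[-0.106, -0.994, -0.001], [-0.994, 0.106, -0.0], [0.0, 0.0, -1.0]] [ 39.1  17.3  -6.6  -0.  -66.1 -45.2]
```

View pics/w1b.png

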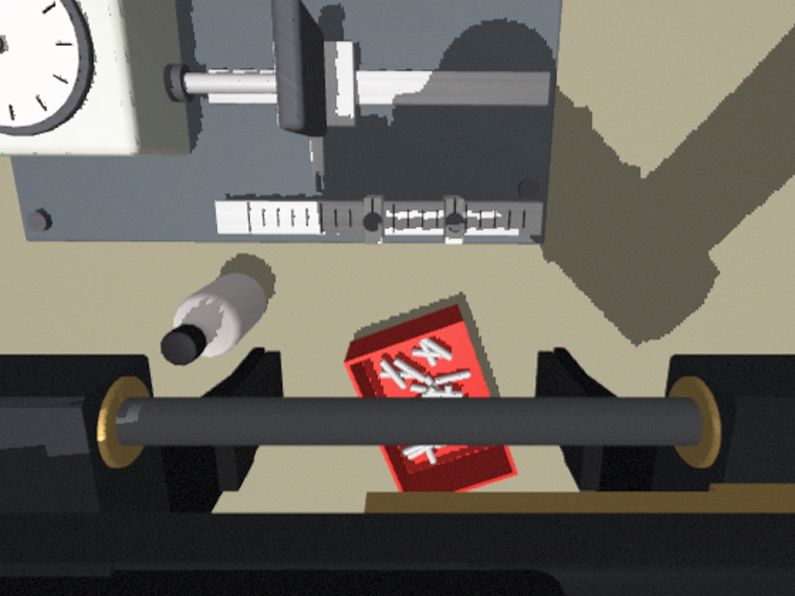

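The wrist view at 1.42x shows the pointer tip at (320,190), the near block's screw at (373,222) with edges at 364–384, and the far block's screw at (455,222) with edges at 445–465. The plate corners are at (26,240) and (547,243), and the grip's lower +y end is near (310,135).

```bash
cat > fit.py <<'E'
from h import *
t=lambda u,v:np.array([175+u/2.8,95+v/2.8])-.3
s=lambda u,v:np.array([185+u/4.2,210+v/4.2])-.3
w=lambda u,v:np.array([u/1.42,v/1.42])-.2
A,B,W=P("top"),P("side"),np.load("M1.npy")
def obs(p):
    k,f=p[3:5]
    return [(A,t(113,38),(.18,.1,.012)),(A,t(370,72),(.18,-.1,.012)),(A,t(301,571),(-.2,-.1,.012)),(A,t(30,534),(-.2,.1,.012)),
    (A,t(150,312),(-.04,.032,.11)),(A,t(245,320),(-.04,-.032,.11)),(B,s(248,98),(-.047,.032,.11)),(B,s(368,22),(-.047,-.032,.11)),
    (A,t(72,364),(-.04-k,.085,.053)),(B,s(210,293),(-.04-k,.085,.053)),(A,t(60,439),(-.04-f,.085,.053)),(B,s(299,375),(-.04-f,.085,.053)),
    (W,w(26,240),(.18,.1,.012)),(W,w(547,243),(-.2,.1,.012)),(W,w(320,190),(-.04,.067,.034)),
    (W,w(373,222),(-.04-k,.085,.053)),(W,w(455,222),(-.04-f,.085,.053)),(W,w(374,196),(-.04-k,.07,.046)),(W,w(455,196),(-.04-f,.07,.046))]
F=lambda p:np.concatenate([(proj(M,tw(p,X))-u)*(2 if M is W else 1) for M,u,X in obs(p)])
o=least_squares(F,[.618,.096,-.1,.036,.088],loss="soft_l1")
E
python3 - <<'E'
from fit import *
print(o.x.round(4),np.degrees(o.x[2]));print(F(o.x).reshape(-1,2).round(1).tolist())
p=o.x
print("tri near/far screw, ptip (top+wrist)",tri(A,t(72,364),W,w(373,222)).round(4),tri(A,t(60,439),W,w(455,222)).round(4))
# wrist only
W_=lambda q:np.concatenate([proj(M,tw(q,X))-u for M,u,X in obs(q) if M is W]);q=least_squares(W_,p,loss="soft_l1").x;print("wrist only",q.round(4),W_(q).round(1))
g=tw(p,(-.04,0,.066));S=r.sense();R=np.array(S["ee_rot"]);print(g,"delta tool",(R.T@(g-np.array(S["tcp_pos"]))).round(4),"yaw of y",np.degrees(np.arctan2(R[1,1],R[0,1])))
E
```

```text
[ 0.6171  0.0968 -0.0984  0.0368  0.0897] -5.63671991452067
[[-0.2, -0.4], [0.5, -1.0], [3.6, 0.7], [2.0, 1.4], [-2.0, 0.6], [-0.9, 2.1], [2.0, -0.6], [1.1, -0.3], [-0.2, 1.0], [0.4, 2.4], [-0.1, 1.2], [0.7, 1.9], [0.7, -1.5], [-1.3, -11.6], [-0.5, 3.2], [0.3, -0.0], [0.1, -1.0], [-0.9, 2.3], [-0.7, 1.3]]
tri near/far screw, ptip (top+wrist) [0.5504 0.1896 0.0478] [0.4981 0.1923 0.0661]
wrist only [ 0.6168  0.0967 -0.099   0.0367  0.0896] [ 0.5 -1.  -0.5 -5.8 -0.   1.5  0.3 -0.1  0.2 -0.6 -0.3  1.  -0.2  0.6]
[0.57725715 0.10077754 0.066     ] delta tool [ 0.1181 -0.0599  0.1563] yaw of y 173.90330256828517
```

```bash
python3 -m handwheel '[[[0,0,-0.06,0.0295,-0.015,0,0.087],[0,0,0,0.0295,-0.015,0,0.087],[0,0,0,0.0295,-0.015,0,0.087],[0,0,0,0.0295,-0.015,0,0.087],[0,0,0,0,0,0.03,0.087],[0,0,0,0,0,0.03,0.087],[0,0,0,0,0,0.03,0.087],[0,0,0,0,0,0,0.087],[0,0,0,0,0,0,0.087]]]'
python3 - <<'E'
from fit import *
g=tw(o.x,(-.04,0,.066));S=r.sense();R=np.array(S["ee_rot"]);print((R.T@(g-np.array(S["tcp_pos"]))).round(4))
M=PW();np.save("M2.npy",M);im=cams.capture("wrist")
for X in[(-.033,-.032,.11),(-.047,-.032,.11),(-.033,.032,.11),(-.047,.032,.11)]: print((proj(M,tw(o.x,X))*1.42).round(0))
cv2.imwrite("pics/w2.png",cv2.resize(im[:,:,::-1],None,fx=1.42,fy=1.42,interpolation=cv2.INTER_CUBIC))
E
```

```text
time_s: 4.15
tcp_pos: [0.5788, 0.1012, 0.1329]
ee_rot: [[-0.098, -0.995, 0.0], [-0.995, 0.098, -0.001], [0.001, -0.0, -1.0]]
wrist_force: [-0.0, -0.5, 1.8]
gripper_width: 1.001
gripper_force: 0.0
[0.0005 0.0015 0.0669]
[393. 269.]
[430. 269.]
[394. 425.]
[428. 425.]
```

View pics/w2.png

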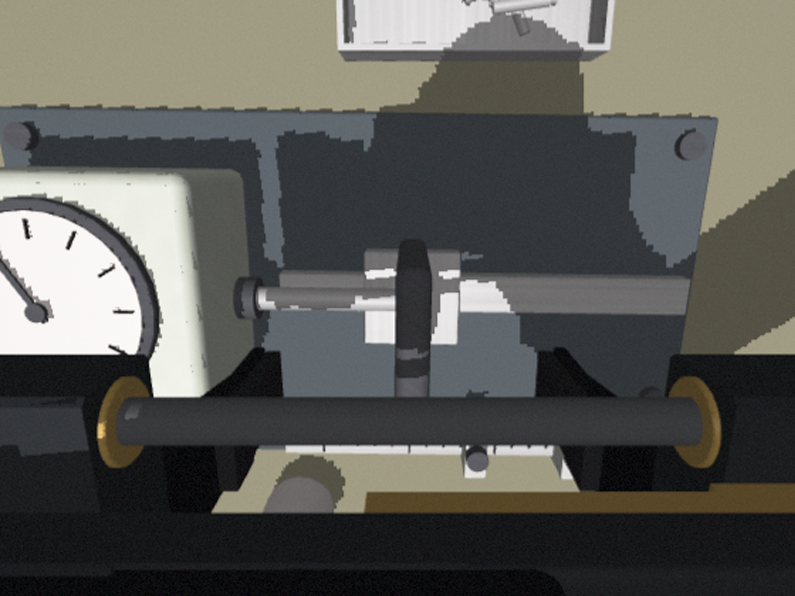

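The grip shows at columns 397–432 between the fingers (283–537), about 1 mm right of prediction. I'll shift +2 mm along tool y, descend, and close.

```bash
python3 -m handwheel '[[[0,0,0,0,0.002,0.02,0.087],[0,0,0,0,0,0.025,0.087],[0,0,0,0,0,0.022,0.087],[0,0,0,0,0,0,0.087],[0,0,0,0,0,0,0.03],[0,0,0,0,0,0,0.03],[0,0,0,0,0,0,0.03],[0,0,0,0,0,0,0.03],[0,0,0,0,0,0,0.03],[0,0,0,0,0,0,0.03]]]'; python3 -m handwheel '[[[0,0,0,0,0,0,0.0],[0,0,0,0,0,0,0],[0,0,0,0,0,0,0],[0,0,0,0,0,0,0]]]'
python3 - <<'E'
from fit import *
S=r.sense();p=o.x;X=np.array(S["tcp_pos"]);c,s_=np.cos(p[2]),np.sin(p[2]);d=X[:2]-p[:2];print("tester xy",c*d[0]+s_*d[1],-s_*d[0]+c*d[1],X[2],S["wrist_force"],S["gripper_width"]*87)
E
```

```text
time_s: 5.2
tcp_pos: [0.5765, 0.1015, 0.0658]
ee_rot: [[-0.098, -0.995, 0.0], [-0.995, 0.098, 0.0], [-0.0, -0.0, -1.0]]
wrist_force: [0.2, 0.4, -0.3]
gripper_width: 0.54
gripper_force: 0.0
time_s: 5.6
tcp_pos: [0.5767, 0.1015, 0.0655]
ee_rot: [[-0.098, -0.995, 0.001], [-0.995, 0.098, 0.0], [-0.0, -0.001, -1.0]]
wrist_force: [2.7, -0.8, -2.9]
gripper_width: 0.174
gripper_force: 1.6
tester xy -0.04061295523208994 0.0006925773540049501 0.06553483055862622 [ 2.72691431 -0.84265253 -2.91136256] 15.171897424835768
```

```bash
python3 -m handwheel '[[[0,0,0,0,0,0,0],[0,0,0,0,0,0,0],[0,0,0,0,0,0,0],[0,0,0,0,0,0,0]]]'
cat > st.py <<'E'
from fit import *
S=r.sense();p=o.x;X=np.array(S["tcp_pos"]);c,s_=np.cos(p[2]),np.sin(p[2]);d=X[:2]-p[:2]
print("t",S["time_s"],"tester x y z",np.round([c*d[0]+s_*d[1],-s_*d[0]+c*d[1],X[2]],4),"slide",round(-.04-(c*d[0]+s_*d[1]),4),"F",np.round(S["wrist_force"],1),"w",S["gripper_width"]*87,S["gripper_force"])
E
python3 st.py
```

```text
time_s: 6.0
tcp_pos: [0.577, 0.1015, 0.0656]
ee_rot: [[-0.098, -0.995, 0.001], [-0.995, 0.098, 0.0], [-0.0, -0.001, -1.0]]
wrist_force: [4.0, -1.1, -2.6]
gripper_width: 0.158
gripper_force: 30.0
t 6.0 tester x y z [-0.0403  0.0007  0.0656] slide 0.0003 F [ 4.  -1.1 -2.6] w 13.760330942722488 30.011062687262893
```

```bash
python3 -m handwheel '[[[0,0,0,0,0.002,0,0],[0,0,0,0,0.004,0,0],[0,0,0,0,0.005,0,0],[0,0,0,0,0.005,0,0],[0,0,0,0,0.005,0,0],[0,0,0,0,0.005,0,0],[0,0,0,0,0.004,0,0],[0,0,0,0,0.003,0,0],[0,0,0,0,0.002,0,0],[0,0,0,0,0,0,0],[0,0,0,0,0,0,0]]]'
python3 st.py; python3 - <<'E'
from fit import *
im=cams.capture("side")[:,:,::-1];p=o.x
cv2.imwrite("pics/s3.png",cv2.resize(im[210:350,185:325],None,fx=4.2,fy=4.2,interpolation=cv2.INTER_CUBIC))
for sl in(.034,.0368,.0897): print(sl,((proj(B,tw(p,(-.04-sl,.067,.034)))-[185,210])*4.2).round())
E
```

```text
time_s: 7.1
tcp_pos: [0.5427, 0.1054, 0.0655]
ee_rot: [[-0.098, -0.995, 0.002], [-0.995, 0.098, 0.001], [-0.001, -0.002, -1.0]]
wrist_force: [6.9, -1.3, -5.4]
gripper_width: 0.163
gripper_force: 30.0
t 7.1 tester x y z [-0.0749  0.0012  0.0655] slide 0.0349 F [ 6.9 -1.3 -5.4] w 14.14934587213693 30.02377387834713
0.034 [243. 303.]
0.0368 [248. 307.]
0.0897 [336. 384.]
```

View pics/s3.png

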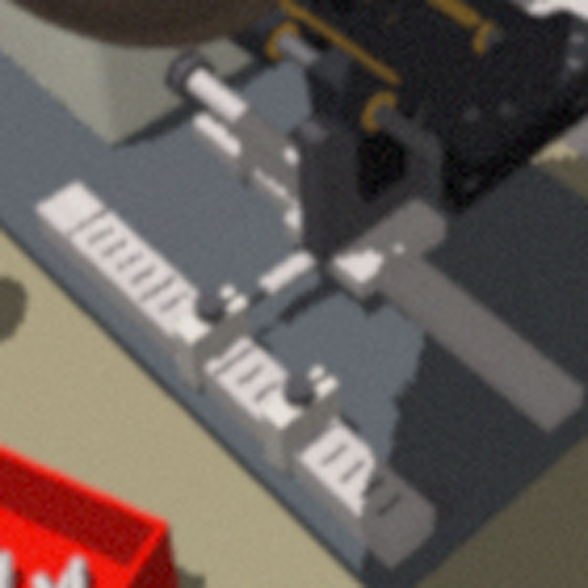

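The side view shows the pointer's wide part shifted by (55,47) crop pixels, which means about 35 mm of slide and no slip in the grip. The near block is about 2 mm further on.

```bash
python3 -m handwheel '[[[0,0,0,0,0.001,0,0],[0,0,0,0,0.001,0,0],[0,0,0,0,0,0,0],[0,0,0,0,0,0,0],[0,0,0,0,0,0,0]]]'; python3 st.py
python3 - <<'E'
from fit import *
im=cams.capture("top")[:,:,::-1]
c2=cv2.resize(im[160:260,185:285],None,fx=5.8,fy=5.8,interpolation=cv2.INTER_CUBIC)
M=PW();c1=cams.capture("wrist")[:,:,::-1]
s=cams.capture("side")[:,:,::-1][255:325,215:285]
cv2.imwrite("pics/s4.png",cv2.resize(s,None,fx=8.4,fy=8.4,interpolation=cv2.INTER_CUBIC))
for sl in(.0308,.0368,.0428):
  for y in (.067,.07): print(sl,y,((proj(B,tw(o.x,(-.04-sl,y,.034 if y<.07 else .046)))-[215,255])*8.4).round())
E
```

```text
time_s: 7.65
tcp_pos: [0.5408, 0.1056, 0.0655]
ee_rot: [[-0.098, -0.995, 0.003], [-0.995, 0.098, 0.001], [-0.001, -0.002, -1.0]]
wrist_force: [7.5, -0.9, -5.4]
gripper_width: 0.161
gripper_force: 30.0
t 7.65 tester x y z [-0.0767  0.0012  0.0655] slide 0.0367 F [ 7.5 -0.9 -5.4] w 14.026376971542545 30.024503390304744
0.0308 0.067 [224. 218.]
0.0308 0.07 [210. 189.]
0.0368 0.067 [244. 235.]
0.0368 0.07 [229. 206.]
0.0428 0.067 [263. 252.]
0.0428 0.07 [249. 223.]
```

View pics/s4.png

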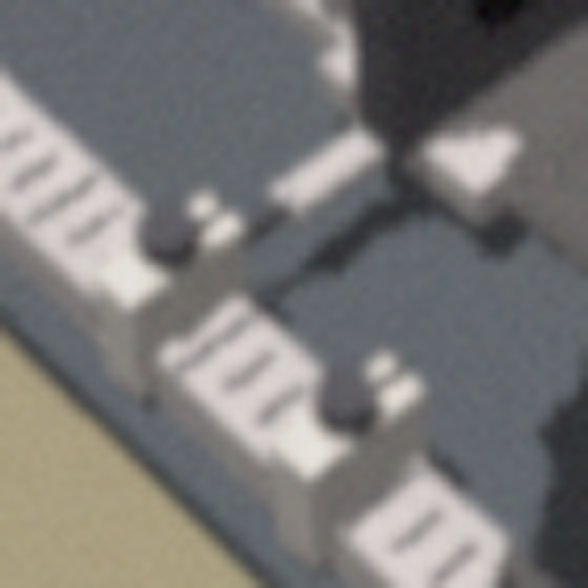

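The close view shows the pointer axis running through about (284,199) and (245,228). That points at the near block's centre mark at (213,212) to within about 1 mm. I'll hold for 2.4 s.

```bash
python3 -m handwheel '[[[0,0,0,0,0,0,0],[0,0,0,0,0,0,0],[0,0,0,0,0,0,0],[0,0,0,0,0,0,0],[0,0,0,0,0,0,0],[0,0,0,0,0,0,0],[0,0,0,0,0,0,0],[0,0,0,0,0,0,0],[0,0,0,0,0,0,0],[0,0,0,0,0,0,0],[0,0,0,0,0,0,0],[0,0,0,0,0,0,0]]]' >/dev/null; python3 -m handwheel '[[[0,0,0,0,0,0,0],[0,0,0,0,0,0,0],[0,0,0,0,0,0,0],[0,0,0,0,0,0,0],[0,0,0,0,0,0,0],[0,0,0,0,0,0,0],[0,0,0,0,0,0,0],[0,0,0,0,0,0,0],[0,0,0,0,0,0,0],[0,0,0,0,0,0,0],[0,0,0,0,0,0,0],[0,0,0,0,0,0,0]]]' >/dev/null; python3 st.py; python3 -m handwheel '[[[0,0,0,0,0.002,0,0],[0,0,0,0,0.004,0,0],[0,0,0,0,0.005,0,0],[0,0,0,0,0.006,0,0],[0,0,0,0,0.006,0,0],[0,0,0,0,0.006,0,0],[0,0,0,0,0.006,0,0],[0,0,0,0,0.006,0,0],[0,0,0,0,0.005,0,0],[0,0,0,0,0.003,0,0],[0,0,0,0,0.001,0,0],[0,0,0,0,0,0,0]]]';python3 -m handwheel '[[[0,0,0,0,0,0,0],[0,0,0,0,0,0,0]]]' >/dev/null; python3 st.py
```

```text
t 10.2 tester x y z [-0.0767  0.0012  0.0656] slide 0.0367 F [ 7.7 -0.7 -6.3] w 14.037918641608455 30.024484866298735
time_s: 11.4
tcp_pos: [0.4923, 0.1111, 0.0655]
ee_rot: [[-0.097, -0.995, 0.005], [-0.995, 0.097, 0.002], [-0.002, -0.005, -1.0]]
wrist_force: [11.6, -1.5, -10.6]
gripper_width: 0.156
gripper_force: 30.0
t 11.6 tester x y z [-0.1254  0.0019  0.0656] slide 0.0854 F [ 11.6  -0.8 -10.1] w 13.80867884831604 30.044932561868336
```

```bash
python3 -m handwheel '[[[0,0,0,0,0.002,0,0],[0,0,0,0,0.0015,0,0],[0,0,0,0,0.0005,0,0],[0,0,0,0,0,0,0],[0,0,0,0,0,0,0],[0,0,0,0,0,0,0]]]'>/dev/null; python3 st.py
python3 - <<'E'
from fit import *
s=cams.capture("side")[:,:,::-1][265:335,230:300]
cv2.imwrite("pics/s5.png",cv2.resize(s,None,fx=8.4,fy=8.4,interpolation=cv2.INTER_CUBIC))
for sl in(.0837,.0897,.0957):
  for y in (.067,.07): print(sl,y,((proj(B,tw(o.x,(-.04-sl,y,.034 if y<.07 else .046)))-[230,265])*8.4).round())
E
```

```text
t 12.2 tester x y z [-0.1293  0.002   0.0656] slide 0.0893 F [ 13.   -0.6 -10.7] w 14.003111837563724 30.046306091244332
0.0837 0.067 [274. 288.]
0.0837 0.07 [261. 259.]
0.0897 0.067 [295. 306.]
0.0897 0.07 [282. 278.]
0.0957 0.067 [316. 325.]
0.0957 0.07 [304. 296.]
```

View pics/s5.png

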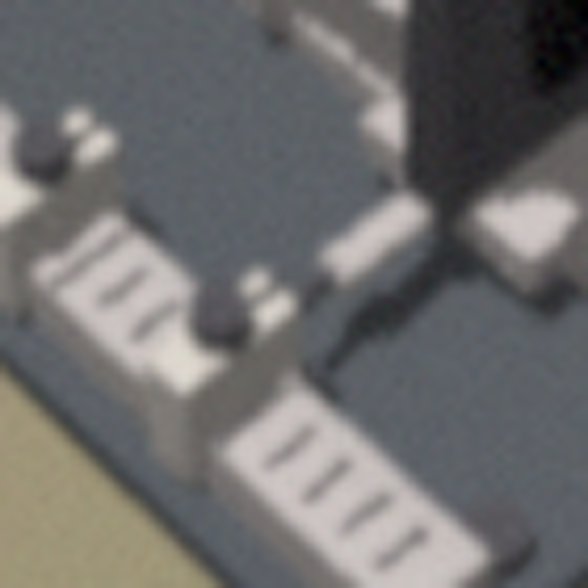

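The far block's centre mark is at about (267,286), and the pointer axis runs from (335,268) towards (296,297). That puts them in line to about 0.5 mm, the same geometry as at the first block. The arm is steady, so I'm handing in.

```bash
python3 -m handwheel '[[[0,0,0,0,0,0,0],[0,0,0,0,0,0,0],[0,0,0,0,0,0,0],[0,0,0,0,0,0,0],[0,0,0,0,0,0,0]]]'>/dev/null; python3 st.py; python3 -c "from station import r;print(r.finish_job())"
```

```text
t 12.75 tester x y z [-0.1293  0.002   0.0656] slide 0.0893 F [ 12.9  -0.6 -10.8] w 14.144217286860888 30.046186424733605
the job is handed in; nothing more can be done
None
```

The two-point check is done and handed in at 12.75 s: the slide was held at the first block (about 36.7 mm) for over 2 s, then pulled to the second (about 89.3 mm), where the gripper still holds it with the pointer in line to within about 1 mm by camera.

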